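# Load a test cassette and bring the pipette over its sample well

## Task

Slide the flat test cassette, window end first and face up, all the way home into the slot of the reader and let go of it. Then lift the pipette straight up out of its stand, carry it upright over the tubes and bottles without disturbing them, and bring its tip over the middle of the cassette's sample well, about half a centimetre above it and never touching the cassette or the reader. Finish holding it there, upright and still, ready to dispense.

Things in the scene. Friction and masses are not known exactly. Their poses are not given: they have to be found in the camera images.
- reader: low white desk-top test reader with a sloping screen, fixed, 173 mm deep (x), 132 mm wide, 72 mm high at the back; in front a nose 100 mm wide and 45 mm high with a grey frame round a horizontal slot. Origin: centre of its underside; x points from the slot to the back, z up; the slot opens towards -x
- slot_mouth (a point): middle of the slot's lower edge at the front of the nose, 20 mm above the bench, 88 mm in front of the reader's origin; axes as the reader's. The slot is 37 mm wide and 10.5 mm high; over its first 8 mm it flares outwards by 3 mm on every side
- slot_stop (a point): middle of the slot floor at the stop inside, 50 mm behind slot_mouth; axes as the reader's. A cassette that is fully home touches this stop with its leading edge
- cassette: light grey flat plastic test cassette, 92 mm (x) by 34 mm (y) by 8 mm thick, 30 g, loose on the bench, face up. Origin: centre of its underside; x points to the end that goes in (with the oblong window); the round sample well is near the other end. Fully home, 42 mm stays outside (a fine grey line marks it); hold it by its long sides 26 mm behind its origin
- cassette_nose (a point): middle of the lower edge of the leading end of the cassette, 46 mm ahead of its origin
- sample_well (a point): centre of the round sample well (12 mm across), level with the cassette's top face, 24 mm behind the cassette's origin
- pipette: grey micropipette with a pale pointed end, 232 mm long, about 90 g, standing upright in pipette_stand, point down. Its y axis runs along it towards the tip, z is level. The handle is a cylinder 29 mm across; a hooked finger rest sticks out of it to -x, so pinch it along the pipette's z axis. Origin off the axis: use pipette_grip and pipette_tip
- pipette_grip (a point): point on the pipette's axis in the upper handle, 176 mm above the tip and 56 mm below the top end, 60 mm above the stand's upper tier: a good place to hold it. Same axes as the pipette
- pipette_tip (a point): centre of the lower end of the pipette's point (4 mm across), on the pipette's axis, about 16 mm above the bench when it stands in the stand. Same axes as the pipette
- pipette_stand: clear-grey two-tier pipette stand, fixed, 116 mm (x) by 70 mm (y), 132 mm high, with two places 26 mm either side of its middle; the pipette stands in the one on the -x side, shoulder on the lower tier (106 mm up), handle through a 32 mm hole in the upper tier (130 mm up). It comes out straight up. Origin: centre of its underside
- sample_rack: ivory moulded tube rack, 64 by 130 mm, 55 mm high, fixed, between the stand and the reader, its length about along the world x; holds four capped tubes 118 mm high
- tube_a: capped glass sample tube, 18 mm across the cap, 114 mm tall, standing in sample_rack (top 118 mm above the surface); leave it where it stands
- tube_b: capped glass sample tube, 18 mm across the cap, 114 mm tall, standing in sample_rack (top 118 mm above the surface); leave it where it stands
- tube_c: capped glass sample tube, 18 mm across the cap, 114 mm tall, standing in sample_rack (top 118 mm above the surface); leave it where it stands
- tube_d: capped glass sample tube, 18 mm across the cap, 114 mm tall, standing in sample_rack (top 118 mm above the surface); leave it where it stands
- bottle_a: dark glass stain bottle with dropper, 38 mm across, 96 mm tall, standing; origin under its centre; leave it where it stands
- bottle_b: dark glass stain bottle with dropper, 38 mm across, 96 mm tall, standing; origin under its centre; leave it where it stands
- wipes: round tub of wipes, 68 mm across, 106 mm tall, standing; origin under its centre; leave it where it stands
- specimen_cup: specimen cup with a screw lid, 69 mm across, 68 mm tall; origin under its centre; leave it where it stands
- timer: flat digital bench timer, 66 x 66 x 16 mm; origin under its centre; leave it where it lies
Things that resemble listed ones, but are neither listed nor needed, are in the scene too. Of the things that look like the cassette, the middle-sized one is meant.

How it is judged (in metres and radians):
On the way, in this order (a step that is already met when the one before it is completed fails the run):
1. the cassette is fully home in the reader's slot and let go (x of cassette_nose in the frame of slot_stop between -0.003 and 0.003 m and y of cassette_nose in the frame of slot_stop between -0.004 and 0.004 m and z of cassette_nose in the frame of slot_stop between -0.003 and 0.004 m and angle between the x axis of cassette and the x axis of reader, either way round below 0.09 rad and angle between cassette's own z axis and vertical below 0.09 rad and contact force between the fingers and cassette below 0.05 N), for 0.3 s.
2. the pipette is lifted out of its stand in the gripper (contact force between the fingers and pipette above 1 N and contact force between pipette and pipette_stand below 0.05 N and height (world z) of pipette_tip above 0.13 m), for 0.1 s.
At the end, for the whole second after the job is handed in: Cassette in the slot, leading edge within 3 mm of the stop, straight, not held. Pipette held by the gripper alone, within 7 degrees of upright, still, tip within 5 mm of the well's centre seen from above and 1.5 to 15 mm above the cassette's face, touching neither cassette nor reader (all of step 1 and contact force between the fingers and pipette above 1 N and contact force between pipette and pipette_stand below 0.05 N and horizontal distance between pipette_tip and sample_well below 0.005 m and z of pipette_tip in the frame of sample_well between 0.0015 and 0.015 m and angle between pipette's own y axis and vertical above 3.02 rad and contact force between pipette and cassette below 0.05 N and contact force between pipette and reader below 0.05 N and linear speed of pipette below 0.02 m/s); the arm keeps its last pose, push and grip.
It fails at once if the pipette touches the cassette or the reader (contact force between pipette and cassette above 0.05 N or contact force between pipette and reader above 0.05 N).
It fails at once if the pipette is tilted by more than about 35 degrees (angle between pipette's own y axis and vertical below 2.54 rad).
It fails at once if a tube, bottle, tub, cup or the timer is pushed more than 2 cm or knocked over (distance of any of tube_a, tube_b, tube_c, tube_d, bottle_a, bottle_b, wipes, specimen_cup, timer from where it was at the start of the episode above 0.02 m or angle between any of tube_a, tube_b, tube_c, tube_d, bottle_a, bottle_b, wipes, specimen_cup's own z axis and vertical above 0.5 rad).
It also fails if it takes over 72 s, if anything falls off the work surface, if the arm or the gripper's body presses on something with over 40 N, if the wrist force passes 120 N, or if a joint passes its speed limit or range.

## Robot

A 6-joint arm with a two-finger parallel gripper is mounted at the origin on a cart in front of the work surface, level with it; the furniture and walls round the work are solid. World frame = base frame: x ahead of the robot, y to its left, z up, the work surface at z = 0. Lengths are in mm, angles in rad, forces in N, time in s.
With the tool pointing down it reaches from about 275 to 750 mm from the base axis. Payload 10.2 kg.
Tool frame: the origin (TCP) lies midway between the tips of the shut fingers; the grasp point (between the pads) lies 19 mm behind it; z points along the fingers, y is the line along which they close (so a half turn about z gives the same grasp; the last joint's range is limited). The gripper opens to 85 mm and grips with 20 to 120 N. Pads are 22 mm wide; open, the fingers measure 114 mm over their backs; the gripper's body (76 mm by 85 mm) begins 54 mm behind the grasp point. The pads swing forward as they close: fully open they stand 13 mm farther back than shut.
Start: joints at [-1.325, 0.313, 1.498, -0, 1.331, -0.223], TCP at [237.192, -468.371, 231.294] pointing down, gripper open.
Joint ranges: [-2.94, 2.94], [-0.97, 2.17], [0.19, 2.56], [-1.23, 4.37], [0.02, 3.11], [-2.88, 2.88]. Speed limits (rad/s): [2.39, 2.39, 3.01, 3.14, 3.14, 3.14].

## Interface

Orientations are given as a unit quaternion [w, x, y, z].
In Python, from rig import ctrl gives the robot as it stands.
- The arm moves only by the tool send_rows, never from a script. Its argument "targets" is a list of rows, each a list of 7 numbers: the closure, from -1 (fully open) to 1 (shut), so that 0 is half open, then the shift along the tool's x, y, z in m, then the turn, a rotation vector about the tool's x, y, z in rad. In form: [[claw, dx, dy, dz, ax, ay, az], ...]. A call has exactly 10 rows; each row shifts and turns the commanded pose from where the row before left it, along the tool's axes as they then stand; what a row does not reach is not made up. A row lasts 1/8 s, in which the tool goes at most 62.5 mm and 10.7 degrees, less where a joint would pass 70% of its speed; a pose out of reach is approached as far as the arm can. A call with a gripper value outside its range is refused whole. The fingers move at their own pace and stop on an object; "squeeze" is the grip in N (left out, the last holds). Time passes only in rows, so rows that do not move let the fingers close, or fill a call up. It gives the time, the measured TCP pose, the force, the opening and the grip force at its end, in the units of the state.
- ctrl.sense(): the state, without advancing time (a new reading comes with each control period).
- ctrl.capture(name): name is "scene" or "top" or "wrist"; returns a dict with "img" (480x640x3 uint8, red, green, blue), "camera_matrix" (3x3 intrinsics, pixels), "R" (3x3) and "t" (3): a world point X has camera coordinates R X + t. Camera axes: x right, y down, z forward; pixel columns grow to the right and rows downward; lengths in mm; the calibration is good to about 2 mm. A picture is of the moment at which its call begins. There is no depth.
- ctrl.finish_job(): hands the job in; it is judged then, once.
Trained networks look in a picture, given as the dict that the camera call returned (one of the last four; its "shot" number tells which), for a name from the list of things; names that differ only in an ending like _2 or _b are one class to them, and where a whole thing is asked for, a point or a joint stands for the part that bears it (a point fixed in the world has none). Each returns a list of dicts, best first, with "score" (0 to 1); they miss things now and then, are a little off and sometimes report something else, mostly with a low value. They report only what shows in the picture. A call takes as long as a camera call. They do not tell look-alikes from the thing itself.
- ctrl.boxes_of(query, picture): "extent" ([left, top, width, height] in pixels, round what is visible of it).
- ctrl.landmark_of(query, picture): "point" ([column, row] in pixels: a listed point, or the origin of a listed thing).
The state is a dict: "time_s": time; "joints": joint angles; "dq": joint speeds; "tau": joint torques, N m; "eef_pos": TCP position; "ee_rot": TCP orientation; "force": force on the tool from outside, world axes, zero at the start; "wrist_torque": the same for the moment, N m; "grip_width": opening from 0.0 (shut) to 1.0 (fully open); "grip_force": force on a finger pad.
Only numpy, scipy, OpenCV 4.12 (cv2) and the standard library are available. Lean on these libraries where they do the work, as an engineer would, in place of code of your own. Each camera call takes 0.05 s, during which the arm holds its last target. There are 200 camera calls.

## Working session

There is one attempt and no reset: what is moved stays moved. The work goes in short steps, Python scripts to look and compute and a tool call to move; the robot and the scene stay as the last step left them, time stands still between calls to the robot, and variables do not carry over. Pictures are saved under pics/ and viewed, at most 10 in all, crops included, and the job is handed in when it is done.

Besides the shell and the picture viewer there is one more tool, called after "Request:" as a command line: name --pt "numbers of a row" for each row, then --argument value for the rest. send_rows: Moves the arm, as the interface text tells. Its arguments: {"type":"object","properties":{"targets":{"type":"array"},"squeeze":{"type":"number"}},"required":["targets"]}

```bash
ls; mkdir -p pics; cat > h.py <<'E'
import numpy as np,cv2
from rig import ctrl
def ray(p,uv):
    K=np.array(p["camera_matrix"]);R=np.array(p["R"]);t=np.array(p["t"])
    d=R.T@np.linalg.inv(K)@np.array([uv[0],uv[1],1.]);return -R.T@t,d
def atz(p,uv,z):
    c,d=ray(p,uv);return (c+d*(z-c[2])/d[2]).round(1)
def tri(obs):
    A=0;b=0
    for p,uv in obs:
        c,d=ray(p,uv);d=d/np.linalg.norm(d);M=np.eye(3)-np.outer(d,d);A=A+M;b=b+M@c
    return np.linalg.solve(A,b).round(1)
def proj(p,X):
    x=np.array(p["camera_matrix"])@(np.array(p["R"])@np.array(X)+np.array(p["t"]));return (x[:2]/x[2]).round(1)
def save(p,n): cv2.imwrite("pics/"+n,cv2.cvtColor(p["img"],cv2.COLOR_RGB2BGR))
E
python3 - <<'E'
from h import *
print(ctrl.sense())
for n in ["top","scene"]:
    p=ctrl.capture(n);save(p,n+"0.png")
    print(n,ray(p,(320,240)))
    for q in ["cassette","cassette_nose","sample_well","reader","slot_mouth","pipette_grip","pipette_tip","pipette_stand","sample_rack"]:
        print(q,[(np.round(d["point"]).tolist(),round(d["score"],2),atz(p,d["point"],{"cassette_nose":0,"sample_well":8,"slot_mouth":20,"pipette_grip":192,"pipette_tip":16}.get(q,0)).tolist()) for d in ctrl.landmark_of(q,p)][:4])
E
```

```text
pics
{'time_s': 0.0, 'joints': array([-1.32538104e+00,  3.13449353e-01,  1.49843151e+00,  6.94652712e-06,
        1.33104681e+00, -2.23416395e-01]), 'dq': array([ 0.0005088 , -0.00031262,  0.00105109,  0.00035074, -0.00066855,
        0.00036866]), 'tau': array([-3.48226768e-04, -4.12268865e+01, -2.59741598e+01, -1.73111512e-04,
        4.21758508e-03,  4.90697616e-06]), 'eef_pos': array([ 237.13501129, -468.09464525,  230.73752108]), 'ee_rot': array([-6.67504253e-04,  9.72650168e-01,  2.32273987e-01, -3.96890141e-06]), 'force': array([ 0.58142213, -0.36411374,  0.13206309]), 'wrist_torque': array([-0.03917794,  0.00369242,  0.02871188]), 'grip_force': 0.0, 'grip_width': 0.9993599508231874}
top (array([ 474.9869252 ,  -50.69708365, 1667.64582203]), array([ 0.06763047, -0.00189918, -0.99778254]))
cassette [([368.0, 291.0], 0.69, [431.7, -193.4, 0.0]), ([431.0, 303.0], 0.63, [395.0, -380.5, 0.0]), ([410.0, 268.0], 0.57, [497.4, -322.5, 0.0]), ([411.0, 256.0], 0.16, [536.0, -325.5, 0.0])]
cassette_nose [([412.0, 254.0], 0.91, [541.9, -328.1, 0.0]), ([344.0, 286.0], 0.78, [450.2, -122.3,
[... 1037 characters left out ...]
0], 0.85, [386.5, -401.0, 8.0]), ([353.0, 359.0], 0.82, [433.0, -224.2, 8.0]), ([413.0, 371.0], 0.7, [464.6, -331.3, 8.0]), ([200.0, 268.0], 0.51, [507.2, 261.5, 8.0])]
reader [([336.0, 277.0], 0.57, [659.3, -49.5, 0.0]), ([177.0, 205.0], 0.35, [749.2, 628.3, 0.0])]
slot_mouth [([320.0, 286.0], 0.92, [584.5, -52.5, 20.0])]
pipette_grip [([279.0, 253.0], 0.65, [431.4, -66.1, 192.0]), ([199.0, 267.0], 0.43, [322.4, 27.2, 192.0])]
pipette_tip [([234.0, 286.0], 0.51, [484.1, 122.9, 16.0]), ([424.0, 347.0], 0.48, [526.6, -326.9, 16.0])]
pipette_stand [([203.0, 266.0], 0.71, [523.3, 268.6, 0.0]), ([318.0, 286.0], 0.18, [607.1, -31.0, 0.0])]
sample_rack [([232.0, 284.0], 0.71, [505.1, 148.9, 0.0])]
```

View pics/top0.png

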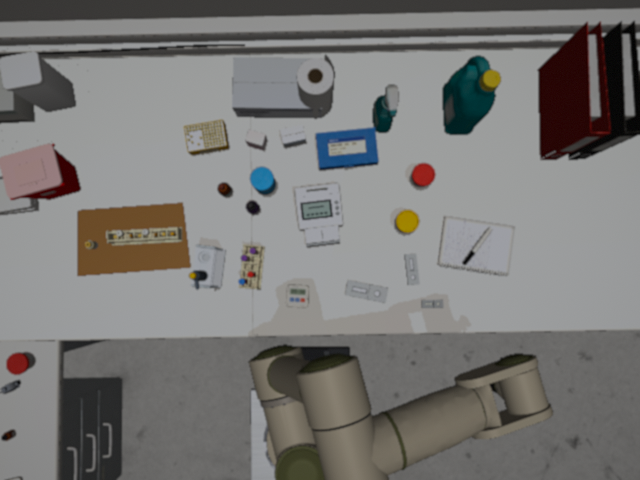

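View pics/scene0.png

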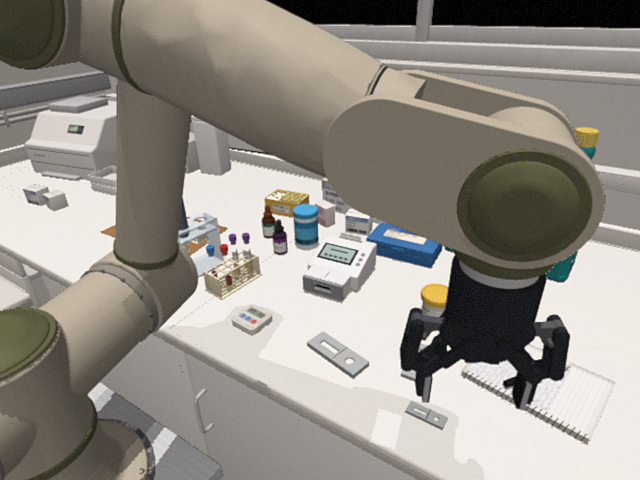

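The top view shows three cassette-like items: big at (366,291), middle-sized at (411,268) and small at (432,303). The reader slot is at (324,243), the stand at (208,268) with the pipette at (198,276), the rack at (250,268) and the timer at (298,295). The scene view agrees, so I'm going to the middle one for a closer look.

Request:
send_rows --pt "-1 0.047 -0.003 0 0 0 0" --pt "-1 0.047 -0.003 0 0 0 0" --pt "-1 0.047 -0.003 0 0 0 0" --pt "-1 0.047 -0.003 0 0 0 0" --pt "-1 0.047 -0.003 0 0 0 0" --pt "-1 0.047 -0.003 0 0 0 0.1" --pt "-1 0 0 0 0 0 0.15" --pt "-1 0 0 0 0 0 0.15" --pt "-1 0 0 0 0 0 0" --pt "-1 0 0 0 0 0 0"

```text
time_s: 2.25
eef_pos: [480.6, -325.0, 231.3]
ee_rot: [-0.0, 0.999, 0.036, 0.0]
force: [-0.7, -0.6, 0.1]
grip_width: 1.0
grip_force: 0.0
```

```bash
python3 - <<'E'
from h import *
s=ctrl.sense();print(s['time_s'],s['eef_pos'],s['ee_rot'],s['force'])
for n in ["wrist","top"]:
    p=ctrl.capture(n);save(p,n+"1.png")
    print(n,ray(p,(320,240)))
    for q in ["cassette","cassette_nose","sample_well","slot_mouth","reader"]:
        print(q,[(np.round(d["point"]).tolist(),round(d["score"],2),atz(p,d["point"],{"cassette_nose":0,"sample_well":8,"slot_mouth":20}.get(q,0)).tolist()) for d in ctrl.landmark_of(q,p)][:4])
E
```

```text
2.25 [ 480.5729339  -324.98156553  231.30642789] [-4.99396082e-06  9.99361552e-01  3.57279855e-02  1.14320031e-05] [-0.744463   -0.58276967  0.13735934]
wrist (array([ 546.58671659, -320.18712634,  373.55460339]), array([-0.26451098, -0.02418651, -0.96409353]))
cassette [([318.0, 189.0], 0.95, [494.4, -324.2, 0.0]), ([180.0, 240.0], 0.83, [434.1, -190.9, 0.0]), ([368.0, 295.0], 0.83, [388.6, -382.8, 0.0])]
cassette_nose [([322.0, 135.0], 0.86, [544.4, -324.0, 0.0]), ([340.0, 292.0], 0.73, [390.6, -353.8, 0.0]), ([114.0, 224.0], 0.59, [446.2, -126.7, 0.0])]
sample_well [([389.0, 293.0], 0.93, [395.5, -403.1, 8.0]), ([203.0, 254.0], 0.73, [424.4, -216.3, 8.0]), ([326.0, 218.0], 0.56, [468.8, -333.5, 8.0])]
slot_mouth [([16.0, 82.0], 0.85, [569.6, -62.4, 20.0])]
reader []
top (array([ 474.9869252 ,  -50.69708365, 1667.64582203]), array([ 0.06763047, -0.00189918, -0.99778254]))
cassette [([368.0, 292.0], 0.84, [429.6, -193.1, 0.0]), ([410.0, 268.0], 0.62, [497.7, -321.9, 0.0]), ([433.0, 300.0], 0.48, [402.6, -387.3, 0.0]), ([207.0, 278.0], 0.18, [479.6, 287.2, 0.0])]
cassette_nose [([345.0, 284.0], 0.95, [455.8, -124.8, 0.0]), ([411.0, 254.0], 0.66, [540.7, -326.6, 0.0]), ([420.0, 305.0], 0.6, [389.4, -348.5, 0.0]), ([319.0, 226.0], 0.45, [629.4, -51.7, 0.0])]
sample_well [([380.0, 294.0], 0.62, [423.2, -228.1, 8.0]), ([411.0, 278.0], 0.53, [468.2, -321.2, 8.0]), ([254.0, 278.0], 0.52, [477.8, 144.5, 8.0]), ([435.0, 301.0], 0.43, [399.6, -390.6, 8.0])]
slot_mouth [([322.0, 243.0], 0.87, [578.2, -60.5, 20.0])]
reader [([316.0, 215.0], 0.95, [663.2, -43.3, 0.0])]
```

```bash
python3 - <<'E'
import cv2
i=cv2.imread("pics/wrist1.png")
a=cv2.resize(i[110:250,230:410],None,fx=4,fy=4,interpolation=cv2.INTER_CUBIC)
cv2.imwrite("pics/w1c.png",a)
E
```

```text
(no output)
```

View pics/w1c.png

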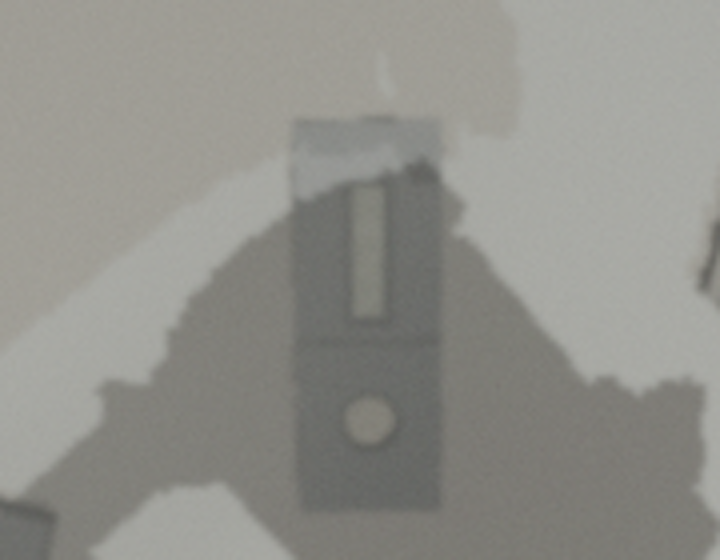

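The crop shows the middle cassette face up: its top-face corners are at crop (293,120), (443,120), (302,511) and (441,510), with the well at (369,420). The window end is up, which is +x.

```bash
python3 - <<'E'
from h import *
p=ctrl.capture("wrist")
P=[atz(p,(230+(x+.5)/4-.5,110+(y+.5)/4-.5),8) for x,y in [(293,120),(443,120),(302,511),(441,510),(369,420),(368,180),(368,320)]]
print(np.array(P).tolist())
P=np.array(P);f=(P[0]+P[1])/2;b=(P[2]+P[3])/2;d=f-b
print(f,b,np.linalg.norm(d),np.arctan2(d[1],d[0]),np.arctan2(*(P[5]-P[4])[[1,0]]),(f+b)/2)
E
```

```text
[[539.5, -307.1, 8.0], [541.8, -341.0, 8.0], [448.0, -314.6, 8.0], [450.6, -348.2, 8.0], [471.5, -329.2, 8.0], [527.4, -325.0, 8.0], [495.3, -327.3, 8.0]]
[ 540.65 -324.05    8.  ] [ 449.3 -331.4    8. ] 91.64521264092299 0.08028681528301614 0.07499326405792492 [ 494.975 -327.725    8.   ]
```

Request:
send_rows --pt "-1 -0.012 0.004 0.03 0 0 -0.008" --pt "-1 0 0 0.05 0 0 0" --pt "-1 0 0 0.05 0 0 0" --pt "-1 0 0 0.05 0 0 0" --pt "-1 0 0 0.03 0 0 0" --pt "-1 0 0 0.015 0 0 0" --pt "-1 0 0 0.005 0 0 0" --pt "0.3 0 0 0 0 0 0" --pt "0.6 0 0 0 0 0 0" --pt "1 0 0 0 0 0 0" --squeeze 25

```text
time_s: 4.15
eef_pos: [469.3, -330.0, 2.1]
ee_rot: [0.001, 0.999, 0.038, 0.0]
force: [-1.8, 1.3, 11.5]
grip_width: 0.386
grip_force: 26.4
```

Request:
send_rows --pt "1 0 0 0 0 0 0" --pt "1 0 0 0 0 0 0" --pt "1 0 0 0 0 0 0" --pt "1 0 0 -0.02 0 0 0" --pt "1 0 0 -0.04 0 0 0" --pt "1 0 0 -0.03 0 0 0" --pt "1 0 0 0 0 0 0" --pt "1 0 0 0 0 0 0" --pt "1 0 0 0 0 0 0" --pt "1 0 0 0 0 0 0"

```text
time_s: 5.4
eef_pos: [468.7, -329.5, 90.5]
ee_rot: [-0.001, 0.999, 0.038, -0.0]
force: [-0.8, -0.5, -0.2]
grip_width: 0.387
grip_force: 25.2
```

```bash
python3 - <<'E'
from h import *
s=ctrl.sense();print(s['time_s'],s['eef_pos'],s['ee_rot'],s['grip_width'])
p=ctrl.capture("wrist");save(p,"w2.png")
for q in ["cassette_nose","sample_well","slot_mouth","reader"]:
    print(q,[(np.round(d["point"],1).tolist(),round(d["score"],2),atz(p,d["point"],{"cassette_nose":89,"sample_well":97,"slot_mouth":20}.get(q,0)).tolist()) for d in ctrl.landmark_of(q,p)][:4])
E
```

```text
5.4 [ 468.70507423 -329.48965286   90.4993838 ] [-5.42982117e-04  9.99263737e-01  3.83598599e-02 -4.58317730e-04] 0.3869485970454831
cassette_nose [([319.5, 115.4], 0.8, [540.5, -324.5, 89.0]), ([344.3, 355.8], 0.65, [446.3, -342.1, 89.0])]
sample_well [([135.7, 302.0], 0.74, [468.0, -260.5, 97.0]), ([319.0, 310.5], 0.66, [469.8, -329.7, 97.0])]
slot_mouth []
reader []
```

View pics/w2.png

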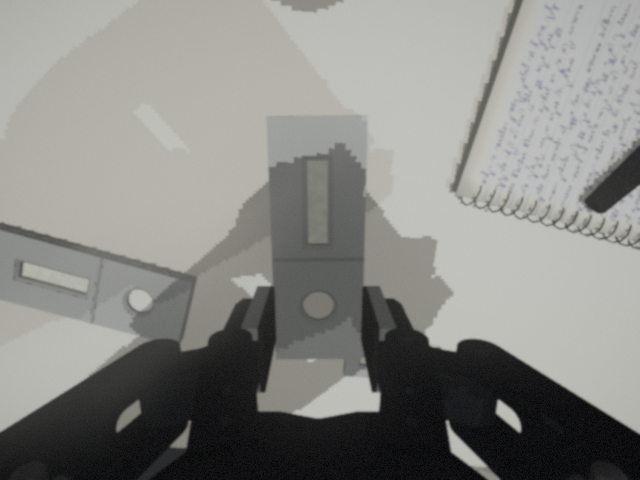

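The cassette is held square between the pads, with its nose corners at (266,116) and (368,116), window forward and well at (319,305). Next I look at the slot.

Request:
send_rows --pt "1 0.006 -0.03 -0.013 0 0 0" --pt "1 0.008 -0.042 -0.013 0 0 0" --pt "1 0.008 -0.042 -0.013 0 0 0" --pt "1 0.008 -0.042 -0.013 0 0 0" --pt "1 0.008 -0.042 -0.013 0 0 0" --pt "1 0.008 -0.035 -0.013 0 0 0" --pt "1 0.004 -0.018 -0.002 0 0 0" --pt "1 0 0 0 0 0 0" --pt "1 0 0 0 0 0 0" --pt "1 0 0 0 0 0 0"

```text
time_s: 6.9
eef_pos: [499.3, -76.6, 170.9]
ee_rot: [-0.0, 0.999, 0.038, -0.0]
force: [0.0, 0.6, -0.7]
grip_width: 0.388
grip_force: 25.2
```

```bash
python3 - <<'E'
from h import *
s=ctrl.sense();print(s['time_s'],s['eef_pos'],s['ee_rot'],s['grip_width'])
p=ctrl.capture("wrist");save(p,"w3.png")
for k in("camera_matrix","R","t"):print(np.round(p[k],4).tolist())
for q in ["cassette_nose","sample_well","slot_mouth","reader"]:
    print(q,[(np.round(d["point"],1).tolist(),round(d["score"],2),atz(p,d["point"],{"cassette_nose":169,"sample_well":177,"slot_mouth":20}.get(q,0)).tolist()) for d in ctrl.landmark_of(q,p)][:4])
E
```

```text
6.9 [499.34287837 -76.59650482 170.85534896] [-8.67546419e-05  9.99289056e-01  3.76994533e-02 -3.55303886e-04] 0.38831364865133383
[[390.4626, 0.0, 318.0595], [0.0, 390.4626, 239.3607], [0.0, 0.0, 1.0]]
[[0.0753, -0.9972, 0.0001], [-0.9616, -0.0725, 0.2647], [-0.2639, -0.02, -0.9643]]
[-113.9421, 455.7022, 449.6966]
cassette_nose [([614.8, 354.0], 0.7, [486.0, -201.4, 169.0]), ([318.8, 114.1], 0.58, [571.6, -71.4, 169.0]), ([373.5, 281.9], 0.57, [510.3, -97.7, 169.0])]
sample_well [([480.9, 316.0], 0.71, [502.6, -138.7, 177.0]), ([320.2, 309.8], 0.61, [500.6, -77.3, 177.0])]
slot_mouth [([306.5, 124.1], 0.64, [570.4, -62.9, 20.0])]
reader [([18.2, 150.6], 0.49, [534.0, 161.4, 0.0])]
```

View pics/w3.png

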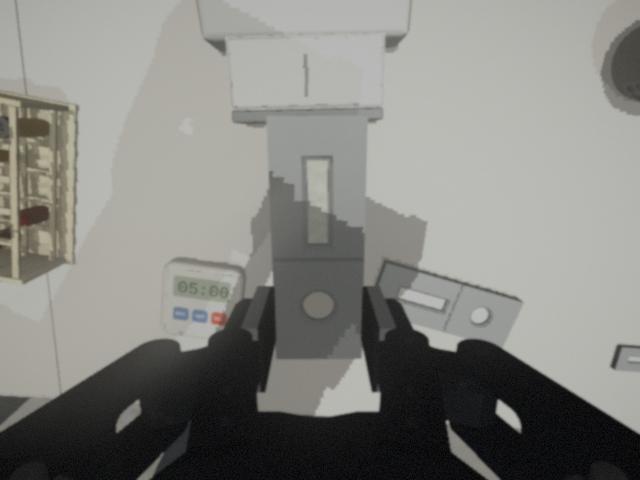

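```bash
python3 - <<'E'
import cv2
i=cv2.imread("pics/w3.png")
cv2.imwrite("pics/w3c.png",cv2.resize(i[0:130,205:405],None,fx=4,fy=4,interpolation=cv2.INTER_CUBIC))
E
```

```text
(no output)
```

View pics/w3c.png

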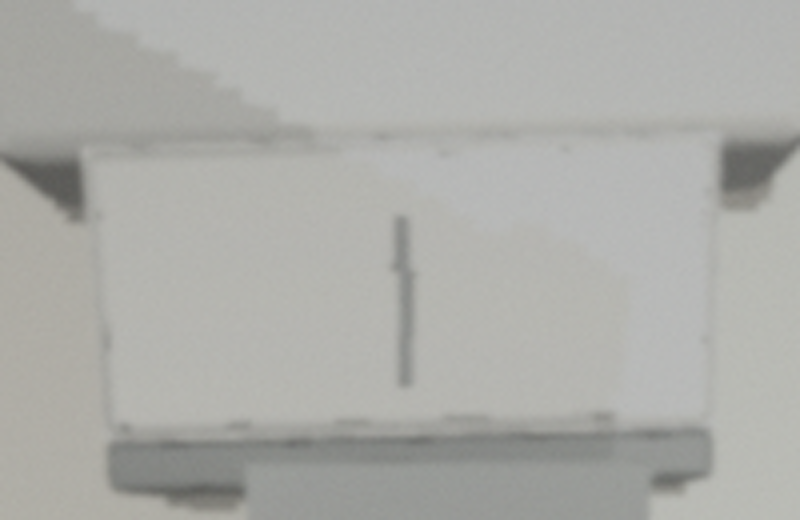

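The crop shows the nose's top face: the frame's top edge runs from crop (112,442) to (710,430), the centre mark from (401,217) to (405,385), and the frame's front at about row 490 on the left and 475 on the right.

```bash
python3 - <<'E'
from h import *
s=ctrl.sense();p=ctrl.capture("wrist")
f=lambda x,y,z:atz(p,(205+(x+.5)/4-.5,(y+.5)/4-.5),z)
for n,x,y in [("FL",112,442),("FR",710,430),("m1",401,217),("m2",405,385),("BL",88,150),("BR",717,135),("frL",112,488),("frR",710,475)]: print(n,f(x,y,45))
# cassette held: top face at z = tcp-2.1+8
z=s['eef_pos'][2]+5.9
g=cv2.cvtColor(p["img"],cv2.COLOR_RGB2GRAY)
print([atz(p,u,z).tolist() for u in [(266,115.5),(368.5,115.5),(276,358),(362.5,357),(318,305)]],s['eef_pos'])
E
```

```text
FL [575.3 -14.1  45. ]
FR [ 584.6 -111.3   45. ]
m1 [612.5 -58.9  45. ]
m2 [587.7 -61.3  45. ]
BL [618.4  -9.6  45. ]
BR [ 628.  -107.2   45. ]
frL [568.1 -14.3  45. ]
frR [ 577.6 -112.2   45. ]
[[569.6, -53.1, 177.1], [572.2, -87.2, 177.1], [478.6, -60.8, 177.1], [481.6, -94.8, 177.1], [502.5, -75.6, 177.1]] [499.47951452 -75.92345546 171.2071845 ]
```

Request:
send_rows --pt "1 -0.008 -0.006 0 0 0 -0.014" --pt "1 0 0 0.02 0 0 0" --pt "1 0 0 0.04 0 0 0" --pt "1 0 0 0.04 0 0 0" --pt "1 0 0 0.03 0 0 0" --pt "1 0 0 0.014 0 0 0" --pt "1 0 0 0.004 0 0 0" --pt "1 0 0 0 0 0 0" --pt "1 0 0 0 0 0 0" --pt "1 0 0 0 0 0 0"

```text
time_s: 8.45
eef_pos: [491.4, -70.3, 23.9]
ee_rot: [0.0, 0.999, 0.045, 0.0]
force: [-0.3, -0.5, -0.1]
grip_width: 0.384
grip_force: 25.2
```

```bash
python3 - <<'E'
from h import *
s=ctrl.sense();print(s['time_s'],s['eef_pos'],s['ee_rot'],s['force'])
p=ctrl.capture("wrist")
i=cv2.cvtColor(p["img"],cv2.COLOR_RGB2BGR)
cv2.imwrite("pics/w4c.png",cv2.resize(i[0:200,220:420],None,fx=3,fy=3,interpolation=cv2.INTER_CUBIC))
q=ctrl.capture("scene")
i=cv2.cvtColor(q["img"],cv2.COLOR_RGB2BGR)
E
```

```text
8.45 [491.38536229 -70.34101285  23.87915141] [2.18681939e-04 9.98967476e-01 4.54278518e-02 4.93995177e-04] [-0.2621321  -0.54838321 -0.09211811]
```

View pics/w4c.png

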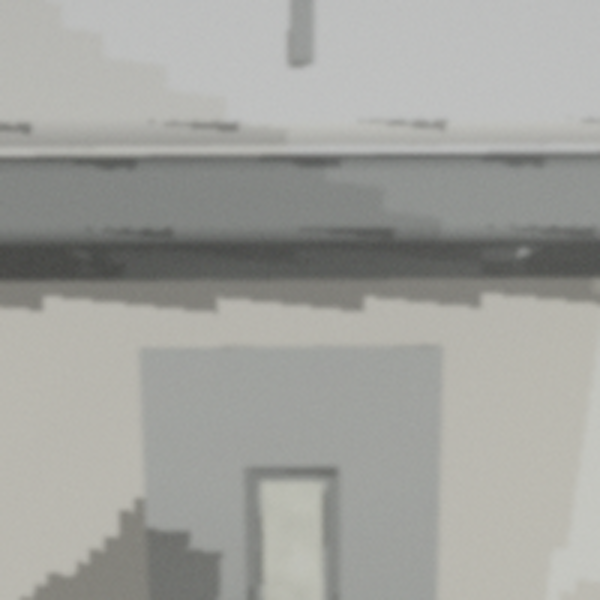

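```bash
python3 - <<'E'
from h import *
s=ctrl.sense();p=ctrl.capture("wrist")
f=lambda x,y,z:atz(p,(220+(x+.5)/3-.5,(y+.5)/3-.5),z)
y=.096;R=np.array([[np.cos(y),np.sin(y)],[-np.sin(y),np.cos(y)]])
T=s['eef_pos'][:2]
for n,a in [("mark",(300,64,45)),("mark0",(301,0,45)),("frameL",(5,240,45)),("frameR",(590,240,45)),("noseL",(140,348,29.8)),("noseR",(442,346,29.8))]:
    w=f(*a);print(n,w,R@(w[:2]-T))
E
```

```text
mark [587. -62.  45.] [96.10723091 -0.89550969]
mark0 [592.3 -61.6  45. ] [101.42116831  -1.00537032]
frameL [569.3 -35.1  45. ] [81.06716515 27.57722151]
frameR [574.4 -91.2  45. ] [ 80.76635087 -28.75331649]
noseL [561.  -46.6  29.8] [71.70307715 16.9257495 ]
noseR [564.2 -80.   29.8] [ 71.68686563 -16.62718982]
```

The frame and the nose edge are parallel; the lateral offset is about 1 mm and the gap about 9 mm. Inserting.

Request:
send_rows --pt "1 0 0.0008 0.0007 0 0 0" --pt "1 0.005 0 0 0 0 0" --pt "1 0.005 0 0 0 0 0" --pt "1 0.005 0 0 0 0 0" --pt "1 0.005 0 0 0 0 0" --pt "1 0.005 0 0 0 0 0" --pt "1 0.005 0 0 0 0 0" --pt "1 0.005 0 0 0 0 0" --pt "1 0 0 0 0 0 0" --pt "1 0 0 0 0 0 0"

```text
time_s: 9.85
eef_pos: [525.9, -67.8, 22.5]
ee_rot: [-0.0, 0.999, 0.045, -0.0]
force: [-0.3, 0.8, -0.6]
grip_width: 0.392
grip_force: 25.2
```

Request:
send_rows --pt "1 0.005 0 0 0 0 0" --pt "1 0.005 0 0 0 0 0" --pt "1 0.005 0 0 0 0 0" --pt "1 0.004 0 0 0 0 0" --pt "1 0.002 0 0 0 0 0" --pt "1 0.001 0 0 0 0 0" --pt "1 0.001 0 0 0 0 0" --pt "1 0.001 0 0 0 0 0" --pt "1 0 0 0 0 0 0" --pt "1 0 0 0 0 0 0"

```text
time_s: 11.1
eef_pos: [549.9, -65.7, 22.6]
ee_rot: [-0.0, 0.999, 0.045, -0.0]
force: [-0.1, -0.0, -0.4]
grip_width: 0.389
grip_force: 25.2
```

Request:
send_rows --pt "1 0.001 0 0 0 0 0" --pt "1 0.001 0 0 0 0 0" --pt "1 0.001 0 0 0 0 0" --pt "1 0 0 0 0 0 0" --pt "1 0 0 0 0 0 0" --pt "1 0 0 0 0 0 0" --pt "1 0 0 0 0 0 0" --pt "1 0 0 0 0 0 0" --pt "1 0 0 0 0 0 0" --pt "1 0 0 0 0 0 0"

```text
time_s: 12.35
eef_pos: [550.4, -65.5, 22.0]
ee_rot: [-0.0, 0.999, 0.046, -0.003]
force: [-12.7, -3.6, 4.2]
grip_width: 0.39
grip_force: 25.6
```

Request:
send_rows --pt "1 -0.001 0 0 0 0 0" --pt "1 -0.001 0 0 0 0 0" --pt "0 0 0 0 0 0 0" --pt "0 0 0 0 0 0 0" --pt "-0.2 0 0 0 0 0 0" --pt "-0.2 0 0 0 0 0 0" --pt "-0.2 0 0 -0.005 0 0 0" --pt "-0.2 0 0 -0.02 0 0 0" --pt "-0.2 0 0 -0.04 0 0 0" --pt "-0.2 0 0 0 0 0 0"

```text
time_s: 13.6
eef_pos: [552.5, -66.1, 90.6]
ee_rot: [0.001, 0.999, 0.045, 0.003]
force: [0.7, 0.5, 0.4]
grip_width: 0.602
grip_force: 0.0
```

```bash
python3 - <<'E'
from h import *
s=ctrl.sense();print(s['time_s'],s['eef_pos'],s['ee_rot'],s['force'])
p=ctrl.capture("wrist");save(p,"w5.png")
for q in ["cassette","sample_well"]:
    print(q,[(np.round(d["point"],1).tolist(),round(d["score"],2),atz(p,d["point"],28).tolist()) for d in ctrl.landmark_of(q,p)][:3])
E
```

```text
13.6 [552.46149342 -66.06645286  90.58637692] [0.0010851  0.99896276 0.04543721 0.00277142] [0.69920469 0.4682159  0.35796884]
cassette []
sample_well [([317.2, 260.1], 0.71, [551.0, -65.8, 28.0])]
```

View pics/w5.png

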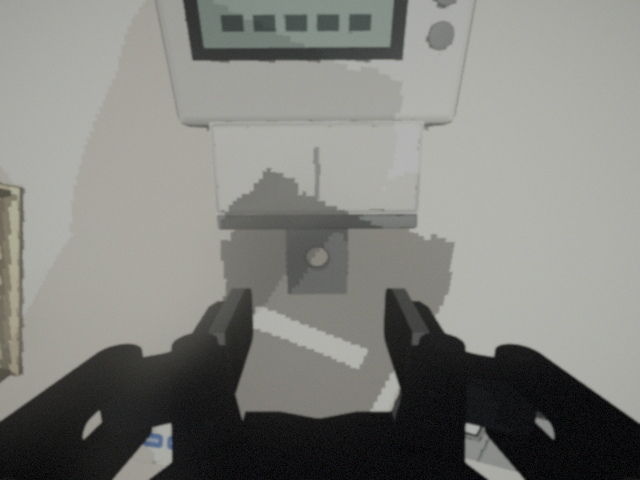

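The cassette sits straight in the slot: well at (317,258), trailing edge at row 293, frame front at row 228. Next I check its depth.

```bash
python3 - <<'E'
from h import *
p=ctrl.capture("wrist")
y=.096;u=np.array([np.cos(y),np.sin(y)]);v=np.array([-u[1],u[0]])
for n,a in [("tail",(318,293.5,28)),("well",(317.3,257.5,28)),("frame",(318,228,45)),("frametop",(318,214,45)),("markend",(317.5,199,45)),("tl",(287,293,28)),("tr",(348,293,28)),("fl",(287,230,28)),("fr",(348,230,28))]:
    w=atz(p,a[:2],a[2]);print(n,w,u@w[:2],v@w[:2])
# pipette look: top + scene
for n in ["top","scene"]:
    q=ctrl.capture(n);save(q,n+"5.png")
    for k in ["pipette_grip","pipette_tip","pipette","pipette_stand","sample_rack"]:
        print(n,k,[(np.round(d["point"]).tolist(),round(d["score"],2),atz(q,d["point"],{"pipette_grip":192,"pipette_tip":16}.get(k,0)).tolist()) for d in ctrl.landmark_of(k,q)][:3])
    for k in ["tube_a","bottle_a","wipes","pipette","pipette_stand","sample_rack"]:
        print(n,k,[(np.round(d["extent"]).tolist(),round(d["score"],2)) for d in ctrl.boxes_of(k,q)][:5])
E
```

```text
tail [530.5 -67.2  28. ] 521.6160373112613 -117.74039077435087
well [551.3 -64.9  28. ] 542.5407255061326 -117.44471536548232
frame [571.8 -63.4  45. ] 563.0901129501007 -117.91660060331955
frametop [578.7 -62.8  45. ] 570.0158537284739 -117.98074630294178
markend [586.  -61.9  45. ] 577.3685085055696 -117.78461438598002
tl [529.2 -50.   28. ] 521.9706880372917 -100.49497912769755
tr [532.3 -83.8  28. ] 521.8165959213192 -134.43649140425637
fl [565.1 -47.5  28. ] 557.9450193761905 -101.44759905144313
fr [568.1 -79.8  28. ] 557.8351666243316 -133.88643276002318
top pipette_grip [([193.0, 278.0], 0.79, [481.9, 283.8, 192.0])]
top pipette_tip [([206.0, 280.0], 0.42, [474.9, 287.2, 16.0])]
top pipette [([207.0, 281.0], 0.75, [471.3, 286.9, 0.0]), ([227.0, 191.0], 0.65, [741.9, 225.3, 0.0])]
top pipette_stand [([212.0, 268.0], 0.77, [510.7, 271.2, 0.0])]
top sample_rack [([255.0, 270.0], 0.79, [503.2, 142.8, 0.0]), ([318.0, 214.0], 0.49, [668.3, -48.2, 0.0])]
top tube_a [([241.0, 244.0, 27.0, 45.0], 0.62), ([249.0, 273.0, 7.0, 4.0], 0.58), ([396.0, 209.0, 21.0, 26.0], 0.44)]
top bottle_a 
[... 622 characters left out ...]
, 16.0])]
scene pipette [([181.0, 232.0], 0.64, [623.8, 465.7, 0.0]), ([318.0, 295.0], 0.57, [574.4, -51.9, 0.0])]
scene pipette_stand [([202.0, 265.0], 0.74, [527.7, 277.9, 0.0])]
scene sample_rack [([234.0, 284.0], 0.63, [506.4, 145.2, 0.0])]
scene tube_a [([222.0, 244.0, 11.0, 43.0], 0.64), ([227.0, 235.0, 14.0, 35.0], 0.5), ([242.0, 230.0, 8.0, 43.0], 0.44)]
scene bottle_a [([273.0, 221.0, 13.0, 30.0], 0.91), ([260.0, 206.0, 16.0, 35.0], 0.78)]
scene wipes [([293.0, 212.0, 24.0, 36.0], 0.39)]
scene pipette [([163.0, 181.0, 27.0, 77.0], 0.68)]
scene pipette_stand [([166.0, 212.0, 57.0, 71.0], 0.84), ([422.0, 283.0, 31.0, 45.0], 0.52)]
scene sample_rack [([204.0, 253.0, 56.0, 46.0], 0.98)]
```

Tail to frame measures 41.5 mm against 42 nominal, and I felt firm contact, so the cassette is home. Now to the pipette.

Request:
send_rows --pt "-1 0 0 -0.05 0 0 0" --pt "-1 0 0 -0.05 0 0 0" --pt "-1 0 0 -0.05 0 0 0" --pt "-1 -0.013 -0.05 -0.013 0 0 0" --pt "-1 -0.013 -0.05 -0.013 0 0 0" --pt "-1 -0.013 -0.05 -0.013 0 0 0" --pt "-1 -0.013 -0.05 -0.013 0 0 0" --pt "-1 -0.013 -0.05 -0.013 0 0 0" --pt "-1 -0.013 -0.05 -0.013 0 0 0" --pt "-1 -0.013 -0.05 -0.013 0 0 0"

```text
time_s: 16.25
eef_pos: [427.7, 276.2, 329.2]
ee_rot: [-0.0, 0.999, 0.045, 0.0]
force: [-0.1, 0.0, -0.2]
grip_width: 1.0
grip_force: 0.0
```

Request:
send_rows --pt "-1 0 0 0 0 0 0" --pt "-1 0 0 0 0 0 0" --pt "-1 0 0 0 0 0 0" --pt "-1 0 0 0 0 0 0" --pt "-1 0 0 0 0 0 0" --pt "-1 0 0 0 0 0 0" --pt "-1 0 0 0 0 0 0" --pt "-1 0 0 0 0 0 0" --pt "-1 0 0 0 0 0 0" --pt "-1 0 0 0 0 0 0"

```text
time_s: 17.5
eef_pos: [428.6, 274.7, 328.6]
ee_rot: [0.0, 0.999, 0.045, 0.0]
force: [-0.5, -0.3, 0.1]
grip_width: 1.001
grip_force: 0.0
```

```bash
python3 - <<'E'
from h import *
s=ctrl.sense();print(s['time_s'],s['eef_pos'],s['ee_rot'],s['joints'])
p=ctrl.capture("wrist");q=ctrl.capture("scene")
a=cv2.cvtColor(p["img"],cv2.COLOR_RGB2BGR)
b=cv2.cvtColor(q["img"],cv2.COLOR_RGB2BGR)[150:300,120:300]
a=cv2.resize(a,(600,450));b=cv2.resize(b,None,fx=1.1,fy=1.1)
cv2.imwrite("pics/w6.png",np.vstack([a]+[cv2.copyMakeBorder(b,0,max(0,150-b.shape[0]),0,600-b.shape[1],0)[:150]]))
cv2.imwrite("pics/s6raw.png",cv2.cvtColor(q["img"],cv2.COLOR_RGB2BGR))
for k in ["pipette_grip","pipette_tip","pipette","pipette_stand","sample_rack"]:
    print(k,[(np.round(d["point"],1).tolist(),round(d["score"],2),atz(p,d["point"],{"pipette_grip":192,"pipette_tip":16}.get(k,0)).tolist()) for d in ctrl.landmark_of(k,p)][:3])
E
```

```text
17.5 [428.55683453 274.70412607 328.60406606] [1.20889636e-05 9.98969453e-01 4.53875654e-02 1.50600047e-05] [ 3.39533019e-01  2.26854502e-01  1.35917578e+00 -3.18753169e-05
  1.55554056e+00  1.81952351e+00]
pipette_grip [([322.0, 143.4], 0.87, [487.5, 277.3, 192.0])]
pipette_tip []
pipette [([336.7, 158.0], 0.65, [467.5, 256.1, 0.0])]
pipette_stand [([327.3, 116.2], 0.71, [513.5, 271.7, 0.0])]
sample_rack [([430.5, 130.6], 0.77, [508.4, 150.8, 0.0]), ([436.0, 151.8], 0.54, [485.2, 140.3, 0.0])]
```

View pics/w6.png

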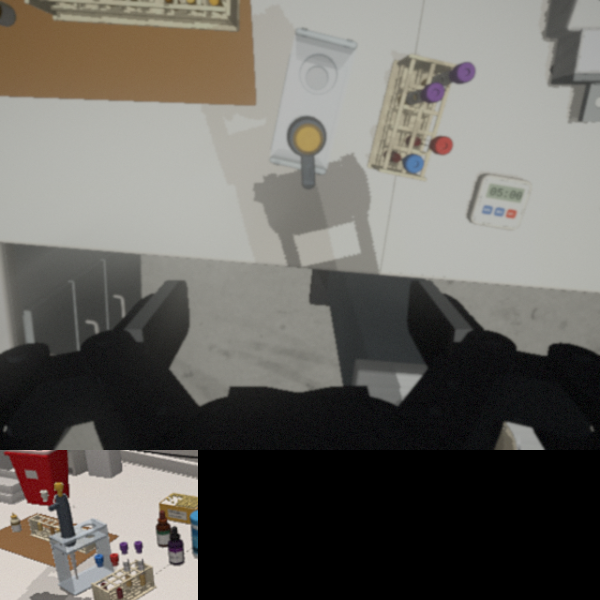

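The picture shows the pipette from above: yellow top at about (308,138) in the 600-px view and (328,147) full size, its hook pointing image-down (tool -x), with the stand and tubes to the right.

```bash
python3 - <<'E'
from h import *
s=ctrl.sense();p=ctrl.capture("wrist");im=p["img"]
hsv=cv2.cvtColor(im,cv2.COLOR_RGB2HSV)[110:190,290:370]
m=cv2.inRange(hsv,(12,110,60),(35,255,255));M=cv2.moments(m,True);b=(290+M['m10']/M['m00'],110+M['m01']/M['m00'])
print(b,M['m00'],atz(p,b,248))
d=cv2.inRange(hsv,(0,0,0),(180,255,105))
n,l,st,c=cv2.connectedComponentsWithStats(d|m)
k=1+np.argmax(st[1:,4]);print(st[k])
for r in range(20,80,6):
    xs=np.where(l[r]==k)[0];print(110+r,(290+xs.min(),290+xs.max()) if len(xs) else None)
for u,z in [((b[0],196),205),((322,143.4),192)]: print(atz(p,u,z))
q=ctrl.capture("top");
g=ctrl.landmark_of("pipette_grip",p)[0]["point"];t=ctrl.landmark_of("pipette_grip",q)
print([ (d["point"],d["score"]) for d in t][:2], tri([(p,g),(q,t[0]["point"])]) if t else 0)
E
```

```text
(328.05426356589146, 147.87209302325581) 516.0 [486.8 274.4 248. ]
[ 17  15  40  65 518]
130 (np.int64(313), np.int64(340))
136 (np.int64(309), np.int64(344))
142 (np.int64(307), np.int64(346))
148 (np.int64(307), np.int64(346))
154 (np.int64(309), np.int64(344))
160 (np.int64(313), np.int64(340))
166 (np.int64(321), np.int64(333))
172 (np.int64(322), np.int64(333))
178 (np.int64(323), np.int64(334))
184 (np.int64(321), np.int64(335))
[453.3 270.1 205. ]
[487.5 277.3 192. ]
[([193.2, 279.3], 0.56), ([251.4, 257.6], 0.39)] [482.5 276.  226.1]
```

Request:
send_rows --pt "-1 0.03 0.0025 0 0 0 0" --pt "-1 0.0287 0.0025 0 0 0 0" --pt "-1 0 0 0.02 0 0 0" --pt "-1 0 0 0.03 0 0 0" --pt "-1 0 0 0.03 0 0 0" --pt "-1 0 0 0.03 0 0 0" --pt "-1 0 0 0.025 0 0 0" --pt "-1 0 0 0.0115 0 0 0" --pt "-1 0 0 0 0 0 0" --pt "-1 0 0 0 0 0 0" --squeeze 40

```text
time_s: 19.3
eef_pos: [487.9, 275.2, 183.2]
ee_rot: [-0.0, 0.999, 0.045, 0.001]
force: [-0.2, 0.5, 0.1]
grip_width: 1.003
grip_force: 0.0
```

```bash
python3 - <<'E'
from h import *
s=ctrl.sense();print(s['time_s'],s['eef_pos'],s['ee_rot'],s['force'])
p=ctrl.capture("wrist");save(p,"w7.png")
for k in ["pipette_grip","pipette"]:
    print(k,[(np.round(d["point"],1).tolist(),round(d["score"],2),atz(p,d["point"],192).tolist()) for d in ctrl.landmark_of(k,p)][:3], [(d["extent"],d["score"]) for d in ctrl.boxes_of("pipette",p)][:2])
E
```

```text
19.3 [487.93466569 275.18781892 183.16108764] [-2.27930693e-04  9.98968645e-01  4.53967594e-02  8.53984826e-04] [-0.24869138  0.4578681   0.10097374]
pipette_grip [([316.9, 316.1], 0.68, [487.8, 275.7, 192.0]), ([593.7, 311.3], 0.66, [499.1, 173.0, 192.0])] [([280.3, 236.9, 82.0, 181.1], 0.73)]
pipette [([341.1, 292.4], 0.94, [498.1, 267.7, 192.0])] [([280.3, 236.9, 82.0, 181.1], 0.73)]
```

View pics/w7.png

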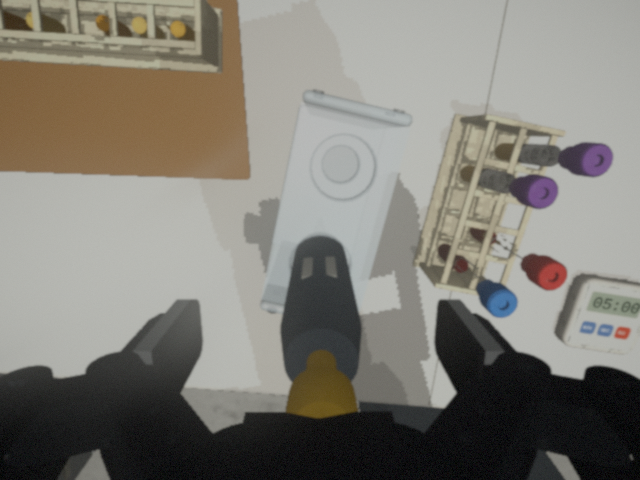

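The pipette is centred between the open fingers, handle at (320,300) and yellow top at (322,385), with the hook hidden behind. I close and lift it straight up.

Request:
send_rows --pt "0 0 0 0 0 0 0" --pt "0.5 0 0 0 0 0 0" --pt "1 0 0 0 0 0 0" --pt "1 0 0 0 0 0 0" --pt "1 0 0 0 0 0 0" --pt "1 0 0 0 0 0 0" --pt "1 0 0 0 0 0 0" --pt "1 0 0 0 0 0 0" --pt "1 0 0 -0.003 0 0 0" --pt "1 0 0 0 0 0 0" --squeeze 40

```text
time_s: 20.8
eef_pos: [487.4, 275.2, 185.1]
ee_rot: [-0.0, 0.999, 0.045, -0.0]
force: [-0.7, 0.9, -1.1]
grip_width: 0.328
grip_force: 39.4
```

Request:
send_rows --pt "1 0 0 -0.008 0 0 0" --pt "1 0 0 -0.014 0 0 0" --pt "1 0 0 -0.02 0 0 0" --pt "1 0 0 -0.02 0 0 0" --pt "1 0 0 -0.02 0 0 0" --pt "1 0 0 -0.02 0 0 0" --pt "1 0 0 -0.02 0 0 0" --pt "1 0 0 -0.02 0 0 0" --pt "1 0 0 -0.008 0 0 0" --pt "1 0 0 0 0 0 0"

```text
time_s: 22.05
eef_pos: [487.5, 275.1, 335.5]
ee_rot: [-0.0, 0.999, 0.045, 0.0]
force: [0.0, -0.2, -2.0]
grip_width: 0.337
grip_force: 39.4
```

```bash
python3 - <<'E'
from h import *
s=ctrl.sense();T=s['eef_pos'];print(s['time_s'],T,s['ee_rot'],s['force'],s['grip_width'])
for n in ["scene","top","wrist"]:
    p=ctrl.capture(n);save(p,n+"8.png")
    print(n,"expect",proj(p,T+[0,0,-169]),proj(p,T+[0,0,8]))
    for k in ["pipette_grip","pipette_tip"]:
        print(k,[(np.round(d["point"],1).tolist(),round(d["score"],2),(atz(p,d["point"],T[2]+{"pipette_grip":8,"pipette_tip":-168}[k])-T).round(1).tolist()) for d in ctrl.landmark_of(k,p)][:3])
E
```

```text
22.05 [487.49187198 275.05816452 335.48312684] [-1.25459150e-04  9.98969533e-01  4.53840711e-02  3.76460206e-04] [ 0.02520696 -0.22761445 -1.96955191] 0.3365830529427727
scene expect [178.9 213. ] [164.2 138.7]
pipette_grip [([164.8, 141.2], 0.84, [-11.5, -15.9, 8.0]), ([437.2, 317.3], 0.71, [-264.0, -701.9, 8.0]), ([248.6, 271.4], 0.57, [-297.1, -498.4, 8.0])]
pipette_tip [([282.6, 249.1], 0.67, [-7.9, -311.1, -168.0]), ([177.0, 211.1], 0.58, [3.4, 10.3, -168.0])]
top expect [198.8 275.4] [182.7 275. ]
pipette_grip []
pipette_tip []
wrist expect [318.  216.7] [318.1 315.6]
pipette_grip [([316.7, 316.7], 0.87, [-0.5, 0.4, 8.0]), ([515.9, 259.1], 0.38, [28.6, -68.8, 8.0])]
pipette_tip [([318.1, 219.1], 0.58, [-1.7, -0.3, -168.0])]
```

Request:
send_rows --pt "1 0.0015 0.015 0 0 0 0" --pt "1 0.003 0.03 0 0 0 0" --pt "1 0.004 0.04 0 0 0 0" --pt "1 0.0045 0.045 0 0 0 0" --pt "1 0.0045 0.045 0 0 0 0" --pt "1 0.0045 0.045 0 0 0 0" --pt "1 0.004 0.045 0 0 0 0" --pt "1 0.004 0.04 0 0 0 0" --pt "1 0.0025 0.025 0 0 0 0" --pt "1 0.001 0.0145 0 0 0 0"

```text
time_s: 23.75
eef_pos: [551.9, -66.8, 335.0]
ee_rot: [0.0, 0.999, 0.045, -0.0]
force: [-0.6, 0.3, -1.0]
grip_width: 0.323
grip_force: 39.6
```

Request:
send_rows --pt "1 0 0 0 0 0 0" --pt "1 0 0 0.01 0 0 0" --pt "1 0 0 0.02 0 0 0" --pt "1 0 0 0.02 0 0 0" --pt "1 0 0 0.02 0 0 0" --pt "1 0 0 0.02 0 0 0" --pt "1 0 0 0.01 0 0 0" --pt "1 0 0 0 0 0 0" --pt "1 0 0 0 0 0 0" --pt "1 0 0 0 0 0 0"

```text
time_s: 25.0
eef_pos: [552.3, -65.0, 235.7]
ee_rot: [0.0, 0.999, 0.045, 0.001]
force: [0.3, 0.9, -1.6]
grip_width: 0.326
grip_force: 39.6
```

```bash
python3 - <<'E'
from h import *
s=ctrl.sense();T=s['eef_pos'];print(s['time_s'],T,s['ee_rot'],s['force'],s['grip_width'])
o={}
for n in ["scene","wrist"]:
    p=ctrl.capture(n);save(p,n+"9.png")
    W=np.array([552.1,-65,28])
    print(n,"expect tip",proj(p,T+[0,0,-168]),"well",proj(p,W))
    for k in ["pipette_tip","sample_well","slot_mouth"]:
        r=ctrl.landmark_of(k,p);z={"pipette_tip":T[2]-168,"sample_well":28,"slot_mouth":20}[k]
        print(k,[(np.round(d["point"],1).tolist(),round(d["score"],2),(atz(p,d["point"],z)).tolist()) for d in r][:3])
E
```

```text
25.0 [552.28836028 -65.02939667 235.74786634] [2.17593182e-04 9.98968006e-01 4.54153362e-02 5.68218947e-04] [ 0.33961547  0.86437978 -1.6145452 ] 0.3255795726505209
scene expect tip [316.3 277.3] well [316.7 292.1]
pipette_tip [([317.0, 276.9], 0.65, [554.4, -65.5, 67.7])]
sample_well [([435.9, 418.8], 0.92, [373.0, -405.8, 28.0]), ([314.8, 297.3], 0.81, [534.1, -71.9, 28.0]), ([349.9, 358.6], 0.6, [414.3, -228.5, 28.0])]
slot_mouth [([436.2, 316.2], 0.64, [620.5, -316.2, 20.0]), ([320.1, 288.9], 0.63, [575.5, -58.6, 20.0])]
wrist expect tip [318.  217.1] well [318.  208.2]
pipette_tip [([319.9, 216.5], 0.83, [552.9, -66.5, 67.7]), ([229.6, 316.0], 0.37, [457.9, 3.6, 67.7]), ([318.6, 86.8], 0.15, [650.8, -56.5, 67.7])]
sample_well [([612.0, 375.2], 0.91, [406.2, -381.2, 28.0]), ([453.5, 336.5], 0.86, [435.2, -211.2, 28.0]), ([319.0, 209.7], 0.83, [550.8, -66.1, 28.0])]
slot_mouth [([316.9, 185.3], 0.78, [571.6, -62.3, 20.0])]
```

Request:
send_rows --pt "1 0 0 0.005 0 0 0" --pt "1 0 0 0.008 0 0 0" --pt "1 0 0 0.008 0 0 0" --pt "1 0 0 0.005 0 0 0" --pt "1 0 0 0.003 0 0 0" --pt "1 0 0 0.002 0 0 0" --pt "1 0 0 0 0 0 0" --pt "1 0 0 0 0 0 0" --pt "1 0 0 0 0 0 0" --pt "1 0 0 0 0 0 0"

```text
time_s: 26.65
eef_pos: [552.1, -65.0, 204.2]
ee_rot: [0.0, 0.999, 0.045, 0.0]
force: [0.3, 0.1, -0.6]
grip_width: 0.33
grip_force: 39.6
```

```bash
python3 - <<'E'
from h import *
s=ctrl.sense();T=s['eef_pos'];print(s['time_s'],T,s['ee_rot'],s['force'],s['grip_width'])
ob=[]
for n in ["scene","wrist"]:
    p=ctrl.capture(n);save(p,n+"10.png")
    print(n,"expect tip",proj(p,T+[0,0,-167.5]),"+5mm",proj(p,T+[0,0,-162.5]),"well",proj(p,[552.1,-65,28]))
    for k in ["pipette_tip","sample_well","pipette_grip"]:
        r=ctrl.landmark_of(k,p);z={"pipette_tip":T[2]-167.5,"sample_well":28,"pipette_grip":T[2]+8.5}[k]
        print(k,[(np.round(d["point"],1).tolist(),round(d["score"],2),(atz(p,d["point"],z)).tolist()) for d in r][:3])
        if k=="pipette_tip": ob.append((p,r[0]["point"]))
print(tri(ob))
E
```

```text
26.65 [552.09556235 -64.99952645 204.18266687] [3.54966972e-05 9.98968875e-01 4.54002372e-02 6.74078442e-05] [ 0.2605417   0.14095968 -0.62314675] 0.33042466408006227
scene expect tip [316.6 288.9] +5mm [316.5 287.1] well [316.7 292.1]
pipette_tip [([316.4, 288.1], 0.76, [554.5, -62.9, 36.7])]
sample_well [([316.3, 295.0], 0.81, [542.8, -70.1, 28.0]), ([352.5, 360.1], 0.72, [413.5, -234.4, 28.0]), ([434.5, 417.8], 0.71, [373.6, -403.3, 28.0])]
pipette_grip [([312.3, 216.0], 0.55, [557.2, -56.4, 212.7])]
wrist expect tip [318.  217.2] +5mm [318.  218.5] well [318. 215.]
pipette_tip [([316.6, 220.7], 0.79, [549.1, -64.1, 36.7]), ([319.9, 81.4], 0.7, [654.5, -57.1, 36.7]), ([338.3, 288.7], 0.64, [491.8, -87.8, 36.7])]
sample_well [([634.3, 394.9], 0.85, [406.0, -379.7, 28.0]), ([319.0, 218.5], 0.77, [549.2, -66.1, 28.0])]
pipette_grip [([319.6, 316.4], 0.79, [551.8, -65.6, 212.7])]
[550.3 -64.8  40.1]
```

Request:
send_rows --pt "1 0 0 0.001 0 0 0" --pt "1 0 0 0.001 0 0 0" --pt "1 0 0 0 0 0 0" --pt "1 0 0 0 0 0 0" --pt "1 0 0 0 0 0 0" --pt "1 0 0 0 0 0 0" --pt "1 0 0 0 0 0 0" --pt "1 0 0 0 0 0 0" --pt "1 0 0 0 0 0 0" --pt "1 0 0 0 0 0 0"

```text
time_s: 28.3
eef_pos: [552.1, -65.0, 202.1]
ee_rot: [-0.0, 0.999, 0.045, 0.0]
force: [-0.6, 0.1, -1.1]
grip_width: 0.329
grip_force: 39.6
```

```bash
python3 - <<'E'
from h import *
s=ctrl.sense();T=s['eef_pos'];print(s['time_s'],T,s['force'],s['dq'].round(4))
p=ctrl.capture("wrist");g=cv2.cvtColor(p["img"],cv2.COLOR_RGB2GRAY)
print("tip",proj(p,T+[0,0,-167.5]),"well",proj(p,[552.1,-65,28]),"tail",proj(p,[530.2,-67.1,28]),"mouthtop",proj(p,[572,-63,45]))
for r in range(192,252,2): print(r,(g[r,296:342:2]//10).tolist())
for k in ["pipette_tip","sample_well"]:
    print(k,[(np.round(d["point"],1).tolist(),round(d["score"],2)) for d in ctrl.landmark_of(k,p)][:3])
E
```

```text
28.3 [552.07818266 -65.01309977 202.1161182 ] [-0.6283866   0.10746606 -1.05666144] [ 0.0012 -0.0006 -0.0023  0.0004 -0.0023 -0.0005]
tip [318.1 217.2] well [318.  215.5] tail [318.2 241.2] mouthtop [317.8 194.6]
192 [10, 10, 10, 10, 10, 10, 10, 10, 10, 10, 10, 10, 10, 10, 10, 11, 11, 11, 11, 10, 10, 11, 10]
194 [11, 11, 10, 10, 10, 10, 10, 10, 10, 10, 10, 10, 10, 11, 11, 11, 11, 11, 11, 11, 11, 11, 11]
196 [13, 11, 11, 11, 11, 11, 11, 10, 10, 11, 11, 11, 12, 12, 12, 12, 12, 12, 12, 12, 12, 12, 13]
198 [13, 11, 11, 10, 11, 11, 11, 11, 10, 11, 11, 12, 12, 12, 12, 12, 12, 12, 12, 12, 12, 12, 13]
200 [13, 12, 11, 10, 11, 11, 10, 10, 10, 10, 11, 11, 12, 12, 12, 12, 12, 12, 12, 11, 11, 12, 13]
202 [13, 12, 11, 11, 11, 11, 10, 10, 10, 10, 10, 11, 12, 12, 12, 12, 12, 12, 12, 12, 11, 12, 13]
204 [13, 12, 12, 11, 12, 11, 11, 10, 10, 10, 10, 10, 11, 12, 12, 12, 12, 12, 12, 11, 11, 12, 13]
206 [13, 12, 12, 12, 12, 12, 11, 10, 10, 10, 10, 10, 11, 11, 11, 12, 12, 12, 11, 11, 11, 12, 13]
208 [13, 12, 12, 12, 12, 12, 11, 10, 10, 10, 10, 11, 11, 11, 11, 11, 12, 11, 11, 12, 12, 12, 13]
210 [13, 12, 1
[... 1229 characters left out ...]
6, 6, 6, 6, 6, 6, 6, 6, 6, 6, 5, 6, 8, 10, 11, 13]
238 [13, 12, 11, 8, 7, 7, 7, 6, 6, 6, 6, 6, 6, 6, 5, 5, 5, 6, 6, 6, 8, 11, 13]
240 [13, 12, 8, 7, 6, 6, 6, 6, 6, 6, 6, 6, 6, 6, 6, 5, 5, 5, 5, 5, 5, 8, 13]
242 [13, 10, 7, 6, 6, 6, 6, 6, 6, 6, 6, 5, 5, 6, 6, 5, 5, 5, 5, 5, 6, 6, 10]
244 [11, 7, 6, 6, 6, 6, 6, 6, 6, 6, 6, 5, 6, 5, 5, 5, 5, 5, 5, 5, 5, 5, 7]
246 [9, 7, 6, 6, 6, 6, 6, 5, 5, 6, 5, 5, 6, 6, 5, 5, 5, 5, 6, 5, 5, 5, 6]
248 [8, 6, 6, 6, 6, 6, 6, 5, 5, 5, 5, 5, 5, 5, 5, 5, 5, 5, 5, 5, 5, 5, 5]
250 [7, 6, 6, 6, 5, 6, 5, 5, 5, 6, 5, 5, 5, 5, 5, 5, 5, 5, 5, 5, 5, 5, 5]
pipette_tip [([317.2, 219.4], 0.9)]
sample_well [([634.5, 397.4], 0.96), ([319.2, 216.5], 0.55), ([91.8, 183.8], 0.34)]
```

Request:
send_rows --pt "1 0.001 0 0.001 0 0 0" --pt "1 0 0 0 0 0 0" --pt "1 0 0 0 0 0 0" --pt "1 0 0 0 0 0 0" --pt "1 0 0 0 0 0 0" --pt "1 0 0 0 0 0 0" --pt "1 0 0 0 0 0 0" --pt "1 0 0 0 0 0 0" --pt "1 0 0 0 0 0 0" --pt "1 0 0 0 0 0 0"

```text
time_s: 29.7
eef_pos: [553.1, -64.9, 201.1]
ee_rot: [0.0, 0.999, 0.045, -0.0]
force: [-0.2, -0.2, -1.6]
grip_width: 0.33
grip_force: 39.6
```

```bash
python3 -c "
from rig import ctrl
s=ctrl.sense();print(s['eef_pos'],s['force'],s['time_s']);print(ctrl.finish_job())"
```

```text
[553.06909458 -64.91734485 201.10349481] [-0.17319893 -0.21474319 -1.55306958] 29.7
the job is handed in; nothing more can be done
None
```

I handed the job in at 29.7 s with no verdict shown: by my measurements the cassette is home and released, and the pipette is held upright and still, its tip about 2 mm or less from the well's centre and 6–11 mm above it.

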